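# Lock the ice crusher's lid with its hairpin clip

## Task

Get the bar's hand-cranked ice crusher ready for service: gently press its lid fully shut so that the brass pin stands up through the slot, then take the spring clip with the orange grip from the rubber mat and push it on from the front, flat along the lid's tongue, around the pin's neck until it snaps home and holds the pin, and let go. Feel for the snap and never force it (no more than about 1 kg of push, or the clip bends), and leave the other bar things where they are.

Things in the scene. Friction and masses are not known exactly. Their poses are not given: they have to be found in the camera images.
- crusher: Fixed low ice crusher: a grey metal box 180 x 140 x 140 mm with a crank on its left (+y) side. Origin: centre of its underside on the table. Own x points from its front (the robot's side) to its back (hinge side), own z up.
- pin_slot (a point): Point fixed on the crusher, axes as the crusher's: back end of the slot that holds the upright brass pin, level with the shut lid's top face (146.5 mm above the table), 39 mm in front of the crusher's origin. The pin itself is NOT measured: each time its axis is clamped elsewhere, 0 to 32 mm in front (-x) of this point. Neck 14 mm thick, 9 mm tall above the lid; head 20 mm wide, 5 mm high.
- lid (a joint): The lid's hinge angle in rad, 0 = shut flat, growing as its front goes up; begins part open (0.4 to 0.8). A stiff hinge: it stays where it is left and takes about 3 to 6 N at the yellow spot to move. Hard stop at 0.
- lid_hinge (a point): Middle of the lid's hinge line, which runs along the crusher's y, at the back of its top: 85 mm behind the crusher's origin, 140.5 mm above the table.
- lid_press (a point): Centre of the yellow spot on the lid's upper face, 85 mm from the hinge; moves with the lid. Lid: plate 6 mm thick, 130 mm wide; from 104 mm on a tongue 64 mm wide goes on to 210 mm from the hinge. Shut, it is level, the pin stands up through its 58 x 24 mm opening, and the tongue reaches 86 mm in front of pin_slot: the clip lies and slides on it.
- clip_grip (a point): Centre of the loose clip's upright orange grip, 25 mm above the clip's underside. The grip is 12 mm thick (clip's y), 26 mm long (x), 46 mm high, on a foot 26 x 28 x 5 mm. x points from the grip to the prongs' open ends, z up. The clip lies flat on the 4 mm mat; about 80 g. All distances given for the clip below are ahead of the grip's centre along x.
- clip_seat (a point): Middle of the clip's pocket for the pin: 45.5 mm ahead, 3 mm above the clip's underside. Two 5 mm steel prongs, flaring to 22 mm clear at their ends (64.5 mm ahead), throat 7 mm at 51.5 mm, then the pocket. The pin's axis meets the flare about 58 mm ahead; the push rises to 4 to 9 N, turns into a pull as the clip snaps in (from 51 mm), and ends at a hard nose (46 mm).
- prong_left (a joint): Spreading of the left prong about its root, rad: 0 relaxed, about 0.075 as the throat passes the pin, about 0.03 when the pin sits in the pocket.
- prong_right (a joint): The same for the right prong.
- mat: Fixed black rubber mat 180 x 150 x 4 mm on which the clip and a washer lie; origin at the centre of its underside.
- washer: Loose steel washer, 28 mm across, on the mat; leave it alone.
- jigger: Steel measuring cup, 48 mm across, 85 mm high, standing on the table (origin under it); leave it alone.
- bowl: White ceramic bowl, 90 mm across, 40 mm high; leave it alone.
- tumbler_a: Clear glass tumbler, 72 mm across, 95 mm high; leave it alone.
- tumbler_b: Amber glass tumbler, 72 mm across, 95 mm high; leave it alone.
- sugar_jar: Glass jar with steel lid, 80 mm across, 110 mm high; leave it alone.
Not all that is in view belongs to the job. Of the things that look like the part that bears clip_grip, take the one that is farthest to the robot's left at the start.

How it is judged:
By the outcome, as a careful person would: the job done as asked, in the order asked, and still so for the second after the job is handed in, with the robot touching nothing.
It also fails if it takes over 67 s, if anything falls off the work surface, if the arm or the gripper's body presses on something with over 40 N, if the wrist force passes 120 N, or if a joint passes its speed limit or range.

## Robot

A 6-joint arm with a two-finger parallel gripper is mounted at the origin on the work surface. World frame = base frame: x ahead of the robot, y to its left, z up, the work surface at z = 0. Lengths are in m, angles in rad, forces in N, time in s.
With the tool pointing down it reaches from about 0.35 to 0.85 m from the base axis. Payload 8.1 kg.
Tool frame: the origin (TCP) lies at the centre of the arm's flange, where the gripper is bolted on; the fingertips stand 186 mm ahead of it and the grasp point (between the pads) lies 167 mm ahead of it (r.tcp_to_tips is the distance from the TCP to the fingertips, in m); z points along the fingers, x is the direction in which the jaws open and shut, and the axes are right-handed (so a half turn about z gives the same grasp; the last joint's range is limited). The gripper opens to 93 mm and grips with 3 to 60 N. Pads are 15 mm wide; open, the fingers measure 128 mm over their backs; the gripper's body (75 mm by 188 mm) begins 65 mm behind the grasp point.
Start: joints at [-1.412, 0.13, 1.488, -0, 1.523, -0.085], TCP at [0.145, -0.582, 0.405] pointing down, gripper open.
Joint ranges: [-2.96, 2.96], [-0.89, 2.26], [0.02, 2.5], [-1.34, 4.48], [0, 2.73], [-2.66, 2.66]. Speed limits (rad/s): [2.39, 2.39, 2.79, 3.14, 3.14, 3.14].

## Interface

Orientations are given as a unit quaternion [w, x, y, z].
In Python, from cell import r gives the robot as it stands.
- The arm moves only by the tool servo_tool, never from a script. Its argument "steps" is a list of rows, each a list of 2 entries, a list of its own where there are three numbers: the shift along the tool's x, y, z in m, then the turn about the tool's z in rad. In form: [[[dx, dy, dz], turn], ...]. A call has exactly 5 rows; each row is the pose to reach, as a shift and turn from the pose commanded when the call began, along the tool's axes at that moment; what a row does not reach only later rows make up. A row lasts 1/12 s, in which the tool goes at most 41.7 mm and 7.16 degrees, less where a joint would pass 70% of its speed; a pose out of reach is approached as far as the arm can. A call with a gripper value outside its range is refused whole. "hand" is the finger opening in m, from 0 to 0.093, set as the call begins (left out, the last holds). The fingers move at their own pace and stop on an object; "force" is the grip in N (left out, the last holds). Time passes only in rows, so rows that repeat a pose let the fingers close, or fill a call up. It gives the time, the measured TCP pose, the force and the opening at its end, in the units of the state.
- r.state(): the state, without advancing time (a new reading comes with each control period).
- r.read_camera(name): name is "scene" or "top"; returns a dict with "color" (480x640x3 uint8, red, green, blue), "depth" (480x640 float32, m along the optical axis (not along the pixel's ray), 0 where there is no reading), "vertical_fov" (degrees; the focal length in pixels is half the picture's height over the tangent of half this angle, whatever the lens; pixels are square), "cx", "cy" (the principal point, pixels), "k1" (the pictures are not rectified: a ray, as slopes to the right and down, at radius r is drawn at 1 + k1 r^2 times it, then the intrinsics apply), "rvec" (rotation vector, rad) and "tvec" (3), from world to camera coordinates, as OpenCV has them. Camera axes: x right, y down, z forward; pixel columns grow to the right and rows downward; lengths in m; the calibration is good to about 2 mm. A picture is of the moment at which its call begins.
- r.job_done(): hands the job in, once; it reports no verdict.
The state is a dict: "t": time; "joints": joint angles; "qd": joint speeds; "joint_efforts": joint torques, N m; "tool_pos": TCP position; "tool_rot": TCP orientation; "wrist_force": force on the tool from outside, world axes, zero at the start; "ft_torque": the same for the moment, N m; "width": finger opening in m.
Only numpy, scipy, OpenCV 4.12 (cv2) and the standard library are available. Lean on these libraries where they do the work, as an engineer would, in place of code of your own. Each camera call takes 0.05 s, during which the arm holds its last target.

## Working session

There is one attempt and no reset: what is moved stays moved. The work goes in short steps, Python scripts to look and compute and a tool call to move; the robot and the scene stay as the last step left them, time stands still between calls to the robot, and variables do not carry over. Pictures are saved under pics/ and viewed, and the job is handed in when it is done.

Besides the shell and the picture viewer there is one more tool, called after "Emit:" as name(argument=value, ...) on one line, values as JSON. servo_tool: Moves the arm, as the interface text tells. Its arguments: {"type":"object","properties":{"steps":{"type":"array","items":{"type":"array"}},"hand":{"type":"number"},"force":{"type":"number"}},"required":["steps"]}

```bash
mkdir -p pics; ls; cat > h.py <<'E'
import numpy as np, cv2
from cell import r
def cam(n):
    d=r.read_camera(n); f=240/np.tan(np.radians(d["vertical_fov"])/2)
    d["f"]=f; d["R"]=cv2.Rodrigues(np.array(d["rvec"],float))[0]; d["t"]=np.array(d["tvec"],float)
    d["K"]=np.array([[f,0,d["cx"]],[0,f,d["cy"]],[0,0,1]]); d["D"]=np.array([d["k1"],0,0,0.]); return d
def rays(d,px):
    u=cv2.undistortPoints(np.array(px,float).reshape(-1,1,2),d["K"],d["D"]).reshape(-1,2)
    v=np.c_[u,np.ones(len(u))]@d["R"]; return -d["R"].T@d["t"],v   # v has unit depth
def onz(d,px,z):
    c,v=rays(d,px); return c+v*((z-c[2])/v[:,2])[:,None]
def depthpts(d,px):
    px=np.array(px); c,v=rays(d,px); z=d["depth"][px[:,1].astype(int),px[:,0].astype(int)]; return c+v*z[:,None]
def proj(d,P):
    return cv2.projectPoints(np.array(P,float).reshape(-1,1,3),np.array(d["rvec"],float),d["t"],d["K"],d["D"])[0].reshape(-1,2)
def save(d,n): cv2.imwrite("pics/"+n+".png",d["color"][...,::-1])
E
python3 - <<'E'
from h import *
print(r.state())
for n in("scene","top"):
    d=cam(n); save(d,n+"0"); np.save(n+"0.npy",d,allow_pickle=True); print(n,d["f"],d["k1"],d["cx"],d["cy"],-d["R"].T@d["t"],d["R"].round(2).tolist())
E
```

```text
pics
{'t': 0.0, 'joints': array([-1.41240041e+00,  1.31156811e-01,  1.48925553e+00,  3.09226635e-05,
        1.52299135e+00, -8.53977425e-02]), 'qd': array([-0.00082218, -0.00031043,  0.00047509,  0.0006947 ,  0.00154519,
       -0.0017423 ]), 'joint_efforts': array([-1.27796618e-03, -5.59857130e+01, -4.91752195e+01,  7.68499472e-02,
        3.57962621e-02, -1.35132364e-04]), 'tool_pos': array([ 0.14482518, -0.58203083,  0.40370278]), 'tool_rot': array([-6.27817362e-04,  7.87839881e-01, -6.15879454e-01, -6.52722418e-04]), 'wrist_force': array([-0.22854471,  0.29503141,  0.43336427]), 'ft_torque': array([ 0.04469579, -0.01462629,  0.01755714]), 'width': 0.09281172589736411}
scene 441.8214350365751 -0.04701439249307873 314.2878499493214 240.68508698467005 [ 1.25304478 -0.09923173  0.71146009] [[0.14, 0.99, 0.01], [0.63, -0.08, -0.78], [-0.77, 0.11, -0.63]]
top 468.05292039904106 -0.08822943951863123 312.68106264995276 241.97245897515003 [ 0.43798081 -0.00270849  1.39704228] [[-0.01, -1.0, 0.01], [-1.0, 0.01, -0.09], [0.09, -0.01, -1.0]]
```

View pics/scene0.png

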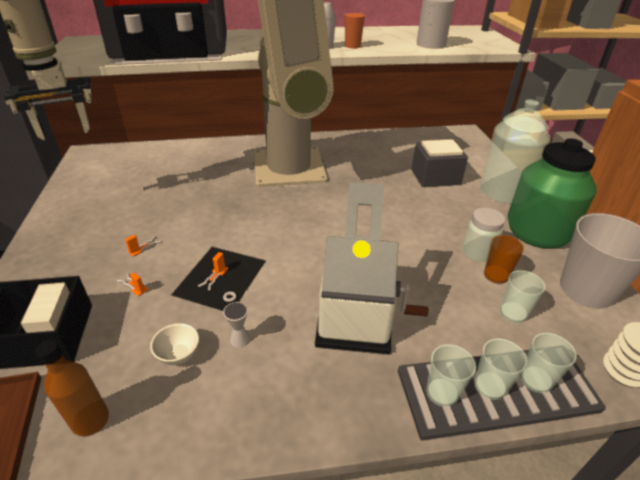

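View pics/top0.png

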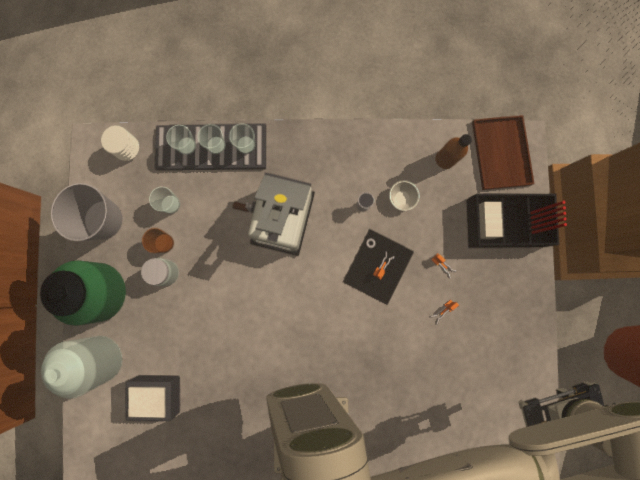

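```bash
python3 - <<'E'
from h import *
t=np.load("top0.npy",allow_pickle=True).item(); s=np.load("scene0.npy",allow_pickle=True).item()
def crop(d,x,y,w,h,k,n): cv2.imwrite(f"pics/{n}.png",cv2.resize(d["color"][y:y+h,x:x+w,::-1],None,fx=k,fy=k,interpolation=cv2.INTER_CUBIC))
crop(t,340,225,130,100,6,"c_clip"); crop(t,225,165,110,95,6,"c_cr"); crop(s,290,170,160,190,3,"s_cr"); crop(s,165,240,110,80,7,"s_clip")
for n,d in(("top",t),("scene",s)):
    c=d["color"].astype(int); hsv=cv2.cvtColor(d["color"],cv2.COLOR_RGB2HSV)
    m=((hsv[...,0]<14)&(hsv[...,1]>190)&(hsv[...,2]>150)).astype(np.uint8)
    k,l,st,ce=cv2.connectedComponentsWithStats(m)
    for i in range(1,k):
        if st[i,4]>15: print(n,"orange",st[i],ce[i].round(1),onz(d,ce[i],.05).round(3))
    m=((abs(hsv[...,0].astype(int)-27)<6)&(hsv[...,1]>180)&(hsv[...,2]>120)).astype(np.uint8)
    k,l,st,ce=cv2.connectedComponentsWithStats(m)
    for i in range(1,k):
        if st[i,4]>15: print(n,"yellow",st[i],ce[i].round(1),depthpts(d,[ce[i]]).round(4))
E
```

```text
top orange [378 267   6  12  38] [380.8 272.7] [[ 0.471 -0.207  0.05 ]]
top yellow [276 195  10   7  53] [280.3 198. ] [[0.6636 0.0731 0.1974]]
scene orange [347  15  16  16  72] [351.7  20.1] [[-1.726  0.563  0.05 ]]
scene orange [629  80  11   7  43] [635.4  82.6] [[-0.511  1.648  0.05 ]]
scene orange [621  91  19  12  56] [629.7  96.1] [[-0.354  1.494  0.05 ]]
scene orange [126 235  15  21  84] [131.9 246.6] [[ 0.417 -0.406  0.05 ]]
scene orange [210 260  16  21  93] [216.8 269.1] [[ 0.52  -0.206  0.05 ]]
scene orange [130 275  12  20  92] [136.4 284.7] [[ 0.548 -0.374  0.05 ]]
scene yellow [353 241  17  17 227] [361.2 248.9] [[0.664  0.0734 0.1994]]
```

View pics/c_clip.png

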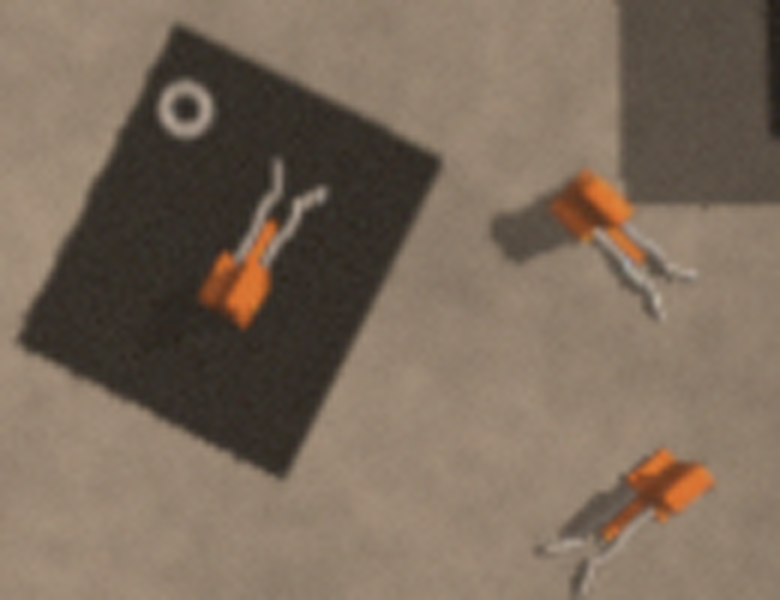

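View pics/c_cr.png

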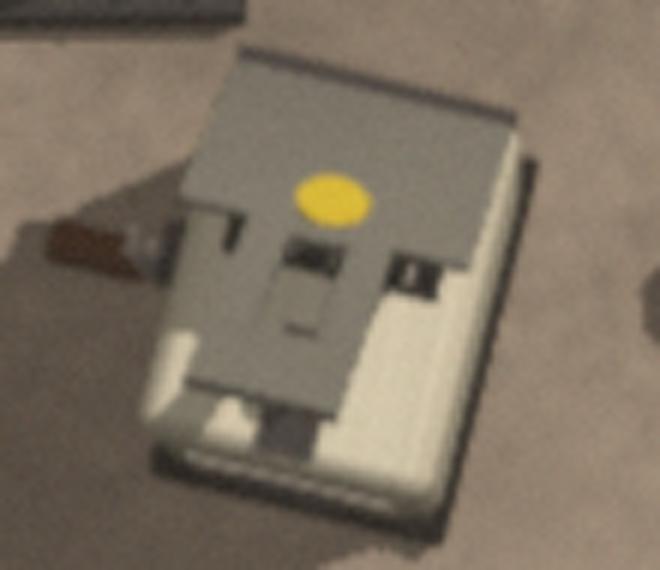

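View pics/s_cr.png

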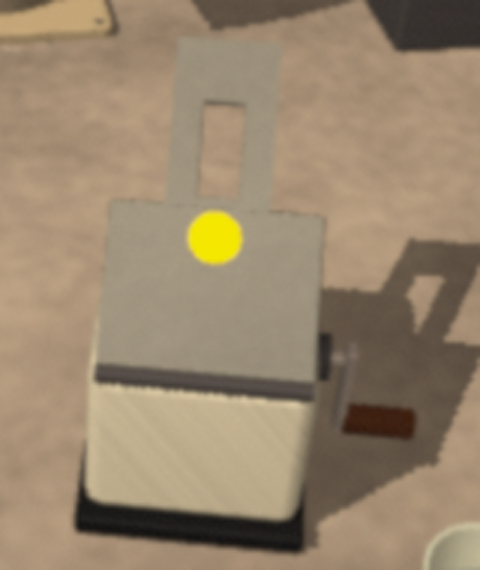

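View pics/s_clip.png

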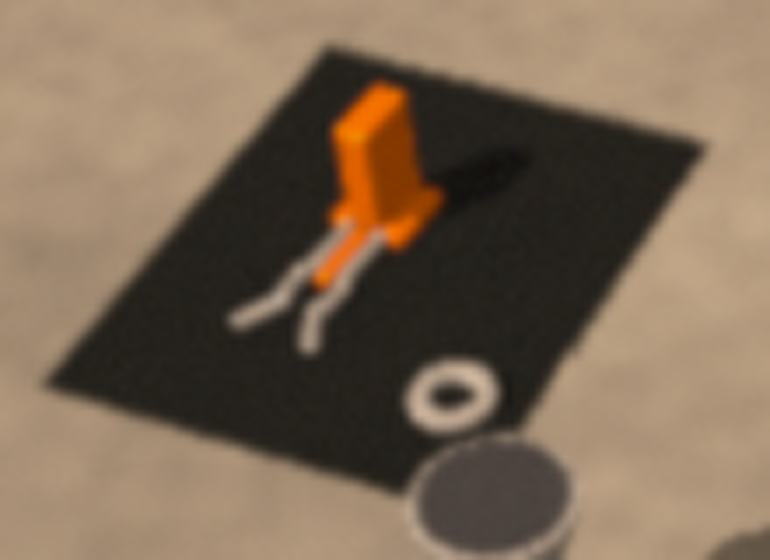

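```bash
python3 - <<'E'
from h import *
t=np.load("top0.npy",allow_pickle=True).item(); s=np.load("scene0.npy",allow_pickle=True).item()
# clip: orange pixels w/ depth
for n,d,(x0,y0,x1,y1) in(("top",t,(368,250,398,285)),("scene",s,(195,245,235,295))):
    hsv=cv2.cvtColor(d["color"],cv2.COLOR_RGB2HSV); c=d["color"].astype(int)
    ys,xs=np.mgrid[y0:y1,x0:x1]; px=np.c_[xs.ravel(),ys.ravel()]
    P=depthpts(d,px); sub=c[y0:y1,x0:x1].reshape(-1,3)
    org=(sub[:,0]-sub[:,2]>70)
    top=org&(P[:,2]>.042); print(n,org.sum(),top.sum())
    q=px[top].mean(0); print(" top px",q, onz(d,q,.052).round(4), P[top].mean(0).round(4))
    Q=onz(d,px[top],.052)[:,:2]
    if n=="top":
        w,v=np.linalg.eigh(np.cov(Q.T)); print(" axis",v[:,1],np.degrees(np.arctan(v[1,1]/v[0,1])), np.sqrt(w*12))
    g=(abs(sub[:,0]-sub[:,2])<60)&(sub.min(1)>75)
    Q=onz(d,px[g],.0065); print(" steel",g.sum()); 
    w,v=np.linalg.eigh(np.cov(Q[:,:2].T)); print(" mean",Q.mean(0).round(4),"axis deg",np.degrees(np.arctan(v[1,1]/v[0,1])),"ext",(np.ptp((Q[:,:2]-Q[:,:2].mean(0))@v,axis=0)))
# crusher lid front etc
C=lambda a:[(225+a[0]/6,165+a[1]/6)]
print("prong tips mid top",onz(t,[(340+300/6,225+175/6)],.0065), "scene",onz(s,[(165+272/7,240+335/7)],.0065))
print("mat corners",onz(t,[(340+x/6,225+y/6) for x,y in((177,24),(440,155),(285,478),(20,340))],.004).round(4).tolist())
print("mat scene",onz(s,[(165+x/7,240+y/7) for x,y in((332,45),(706,147),(45,382))],.004).round(4).tolist())
# hinge edges from top at z=.1435 corners
print("hinge ends top",onz(t,[(225+x/6,165+y/6) for x,y in((242,50),(515,115))],.1405).round(4))
print("hinge ends scene",onz(s,[(290+x/3,170+y/3) for x,y in((97,380),(313,398))],.1405).round(4))
print("foot scene",onz(s,[(290+x/3,170+y/3) for x,y in((78,528),(303,550))],.0).round(4))
print("foot top R",onz(t,[(225+x/6,165+y/6) for x,y in((535,160),(435,543),(155,470))],.0).round(4))
E
```

```text
top 104 39
 top px [380.43589744 272.02564103] [[ 0.473  -0.2051  0.052 ]] [ 0.4731 -0.2054  0.0502]
 axis [-0.84190769  0.53962157] -32.65788085504694 [0.0128607  0.02565122]
 steel 61
 mean [ 0.5068 -0.2288  0.0065] axis deg -42.18320619601858 ext [0.02874649 0.05491763]
scene 289 59
 top px [217.61016949 257.22033898] [[ 0.4825 -0.2053  0.052 ]] [ 0.5158 -0.2003  0.0821]
 steel 419
 mean [ 0.4351 -0.2292  0.0065] axis deg 8.554857747856795 ext [0.09990017 0.19465512]
prong tips mid top [[ 0.52717522 -0.24182038  0.0065    ]] scene [[ 0.53042326 -0.2400981   0.0065    ]]
mat corners [[0.6036, -0.1822, 0.004], [0.5367, -0.3129, 0.004], [0.3773, -0.2315, 0.004], [0.4468, -0.1012, 0.004]]
mat scene [[0.3836, -0.2271, 0.004], [0.4547, -0.0978, 0.004], [0.5401, -0.3107, 0.004]]
hinge ends top [[ 0.7433  0.1175  0.1405]
 [ 0.712  -0.0068  0.1405]]
hinge ends scene [[ 0.7163 -0.004   0.1405]
 [ 0.7469  0.1192  0.1405]]
foot scene [[ 0.7152 -0.0132  0.    ]
 [ 0.752   0.1296  0.    ]]
foot top R [[ 0.7194 -0.0172  0.    ]
 [ 0.5261  0.0345  0.    ]
 [ 0.5638  0.1742  0.    ]]
```

Candidates (top view): orange clips at (381,272) on the mat, (440,260) and (452,305) on the table. The mat one has the largest y (-0.205), so it is farthest left, and the crop shows it on the black mat beside the washer. The lid comes first.

Emit:
servo_tool(steps=[[[0,0,-0.025],0.12],[[0,0,-0.05],0.24],[[0,0,-0.075],0.36],[[0,0,-0.1],0.48],[[0,0,-0.1],0.496]], hand=0, force=20)

```text
t: 0.52
tool_pos: [0.1449, -0.5825, 0.5108]
tool_rot: [-0.002, -0.61, 0.793, -0.004]
wrist_force: [0.8, -1.2, 0.9]
width: 0.0641
```

Emit:
servo_tool(steps=[[[-0.037,-0.0165,0],0],[[-0.074,-0.033,0],0],[[-0.111,-0.0495,0],0],[[-0.148,-0.066,0],0],[[-0.185,-0.0825,0],0]])

```text
t: 0.93
tool_pos: [0.2715, -0.4221, 0.5039]
tool_rot: [0.0, -0.613, 0.79, 0.0]
wrist_force: [1.3, 0.3, -0.1]
width: 0.0312
```

Emit:
servo_tool(steps=[[[-0.037,-0.0165,0],0],[[-0.074,-0.033,0],0],[[-0.111,-0.0495,0],0],[[-0.148,-0.066,0],0],[[-0.185,-0.0825,0],0]])

```text
t: 1.35
tool_pos: [0.3976, -0.2633, 0.5042]
tool_rot: [-0.0, -0.613, 0.79, 0.0]
wrist_force: [1.0, 0.2, -1.1]
width: 0.0009
```

Emit:
servo_tool(steps=[[[-0.037,-0.0165,0],0],[[-0.074,-0.033,0],0],[[-0.111,-0.0495,0],0],[[-0.148,-0.066,0],0],[[-0.185,-0.0825,0],0]])

```text
t: 1.77
tool_pos: [0.5238, -0.1046, 0.504]
tool_rot: [-0.0, -0.613, 0.79, 0.0]
wrist_force: [0.3, -1.0, 0.1]
width: 0.0003
```

Emit:
servo_tool(steps=[[[-0.037,-0.0165,0],0],[[-0.074,-0.033,0],0],[[-0.111,-0.0495,0],0],[[-0.148,-0.066,0],0],[[-0.185,-0.0825,0],0]])

```text
t: 2.18
tool_pos: [0.6499, 0.0539, 0.5037]
tool_rot: [-0.0, -0.613, 0.79, 0.0]
wrist_force: [0.5, -1.0, 0.3]
width: 0.0003
```

```bash
cat >> h.py <<'E'
YAW=np.radians(-14.4); HX=np.array([.7257,.0572])
def rel(target,s=None,yaw=None):
    "shift in tool xy (world target xy for TCP)"
    s=s or r.state(); from scipy.spatial.transform import Rotation as Ro
    w,x,y,z=s["tool_rot"]; R=Ro.from_quat([x,y,z,w]).as_matrix()
    d=np.zeros(3); d[:len(target)]=np.array(target)-s["tool_pos"][:len(target)]
    print("t",round(s["t"],2),"pos",s["tool_pos"].round(4),"phi",np.degrees(np.arctan2(R[1,0],R[0,0])).round(2),"tilt",R[:,2].round(4),"F",s["wrist_force"].round(1),"w",round(s["width"],4))
    print(" shift",(R.T@d).round(4))
E
python3 -c "
from h import *
rel([.6636,.0731])"
```

```text
t 2.18 pos [0.6499 0.0539 0.5037] phi -104.4 tilt [-1.e-03 -1.e-04 -1.e+00] F [ 0.5 -1.   0.3] w 0.0003
 shift [-0.022  -0.0085 -0.    ]
```

Emit:
servo_tool(steps=[[[-0.011,-0.004,0.02],0],[[-0.022,-0.0085,0.05],0],[[-0.022,-0.0085,0.08],0],[[-0.022,-0.0085,0.1],0],[[-0.022,-0.0085,0.1],0]])

```text
t: 2.6
tool_pos: [0.6614, 0.0715, 0.3969]
tool_rot: [-0.005, -0.613, 0.79, 0.003]
wrist_force: [-0.8, 0.3, -1.4]
width: 0.0005
```

Emit:
servo_tool(steps=[[[0,0,0.003],0],[[0,0,0.006],0],[[0,0,0.009],0],[[0,0,0.012],0],[[0,0,0.015],0]])

```text
t: 3.02
tool_pos: [0.6631, 0.071, 0.3911]
tool_rot: [0.001, -0.612, 0.79, -0.001]
wrist_force: [0.5, 0.5, 3.5]
width: 0.0005
```

Emit:
servo_tool(steps=[[[0,0.001,0.003],0],[[0,0.002,0.006],0],[[0,0.003,0.009],0],[[0,0.004,0.012],0],[[0,0.004,0.015],0]])

```text
t: 3.43
tool_pos: [0.6588, 0.0723, 0.3746]
tool_rot: [0.0, -0.613, 0.79, -0.0]
wrist_force: [-0.4, -0.4, 2.2]
width: 0.0004
```

Emit:
servo_tool(steps=[[[0,0.0015,0.003],0],[[0,0.0025,0.006],0],[[0,0.004,0.009],0],[[0,0.005,0.012],0],[[0,0.006,0.015],0]])

```text
t: 3.85
tool_pos: [0.6529, 0.0737, 0.3593]
tool_rot: [-0.0, -0.613, 0.79, 0.0]
wrist_force: [0.1, -0.5, 2.4]
width: 0.0004
```

Emit:
servo_tool(steps=[[[0,0.0015,0.003],0],[[0,0.0025,0.006],0],[[0,0.004,0.009],0],[[0,0.005,0.012],0],[[0,0.006,0.015],0]])

```text
t: 4.27
tool_pos: [0.6474, 0.0751, 0.3445]
tool_rot: [0.0, -0.613, 0.79, -0.0]
wrist_force: [2.1, -0.4, 1.5]
width: 0.0004
```

Emit:
servo_tool(steps=[[[0,0.0005,0.001],0],[[0,0.001,0.002],0],[[0,0.0015,0.003],0],[[0,0.002,0.004],0],[[0,0.002,0.005],0]])

```text
t: 4.68
tool_pos: [0.6453, 0.0757, 0.3398]
tool_rot: [0.0, -0.613, 0.79, -0.0]
wrist_force: [-0.9, -0.6, 2.0]
width: 0.0004
```

Emit:
servo_tool(steps=[[[0,0,0.001],0],[[0,0,0.002],0],[[0,0,0.003],0],[[0,0,0.004],0],[[0,0,0.005],0]])

```text
t: 5.1
tool_pos: [0.6452, 0.0757, 0.3345]
tool_rot: [-0.0, -0.613, 0.79, 0.0]
wrist_force: [-1.2, -0.3, 2.4]
width: 0.001
```

Emit:
servo_tool(steps=[[[0,0,0.0005],0],[[0,0,0.001],0],[[0,0,0.0015],0],[[0,0,0.002],0],[[0,0,0.002],0]])

```text
t: 5.52
tool_pos: [0.6454, 0.0757, 0.3329]
tool_rot: [0.0, -0.613, 0.79, -0.0]
wrist_force: [-1.9, -0.2, 3.5]
width: 0.0005
```

Emit:
servo_tool(steps=[[[0,0,0.0003],0],[[0,0,0.0006],0],[[0,0,0.001],0],[[0,0,0.001],0],[[0,0,0.001],0]])

```text
t: 5.93
tool_pos: [0.6453, 0.0757, 0.3329]
tool_rot: [0.0, -0.613, 0.79, -0.0]
wrist_force: [-5.2, -0.0, 8.1]
width: 0.0005
```

Emit:
servo_tool(steps=[[[0,0,0.0005],0],[[0,0,0.0005],0],[[0,0,0.0005],0],[[0,0,0.0005],0],[[0,0,0.0005],0]])

```text
t: 6.35
tool_pos: [0.6453, 0.0757, 0.3328]
tool_rot: [0.0, -0.613, 0.79, -0.0]
wrist_force: [-6.8, 0.1, 11.8]
width: 0.0007
```

Emit:
servo_tool(steps=[[[0,0,-0.01],0],[[0,0,-0.03],0],[[0,0,-0.06],0],[[0,0,-0.09],0],[[0,0,-0.1],0]])

```text
t: 6.77
tool_pos: [0.6461, 0.0756, 0.4371]
tool_rot: [0.003, -0.613, 0.79, -0.002]
wrist_force: [0.7, -0.3, 1.0]
width: 0.0008
```

Emit:
servo_tool(steps=[[[0.037,0.015,0],0.06],[[0.074,0.03,0],0.12],[[0.111,0.045,0],0.18],[[0.148,0.06,0],0.25],[[0.185,0.075,0],0.32]], hand=0.045)

```text
t: 7.18
tool_pos: [0.5253, -0.0859, 0.4308]
tool_rot: [-0.0, -0.478, 0.879, -0.0]
wrist_force: [-0.4, -0.7, -0.4]
width: 0.0291
```

```bash
python3 - <<'E'
from h import *
rel([.473,-.2051])
for n in("scene","top"):
    d=cam(n); save(d,n+"1"); np.save(n+"1.npy",d,allow_pickle=True)
    x,y,w,h,k=(225,165,110,95,6) if n=="top" else (300,200,120,150,4)
    cv2.imwrite(f"pics/{n}1c.png",cv2.resize(d["color"][y:y+h,x:x+w,::-1],None,fx=k,fy=k,interpolation=cv2.INTER_CUBIC))
    hsv=cv2.cvtColor(d["color"],cv2.COLOR_RGB2HSV)
    m=((abs(hsv[...,0].astype(int)-27)<6)&(hsv[...,1]>180)&(hsv[...,2]>120)).astype(np.uint8)
    k,l,st,ce=cv2.connectedComponentsWithStats(m)
    for i in range(1,k):
        if st[i,4]>12: print(n,"yellow",st[i],ce[i].round(1),depthpts(d,[ce[i]]).round(4),onz(d,ce[i],.1465).round(4))
E
```

```text
t 7.18 pos [ 0.5253 -0.0859  0.4308] phi -122.95 tilt [ 1.e-04 -2.e-04 -1.e+00] F [-0.4 -0.7 -0.4] w 0.0291
 shift [ 0.1285 -0.0209  0.    ]
scene yellow [352 257  16  11 139] [359.5 261.9] [[0.6412 0.0794 0.147 ]] [[0.6407 0.0796 0.1465]]
top yellow [275 206  10   9  71] [279.1 210. ] [[0.64   0.0793 0.1483]] [[0.6403 0.0795 0.1465]]
```

View pics/top1c.png

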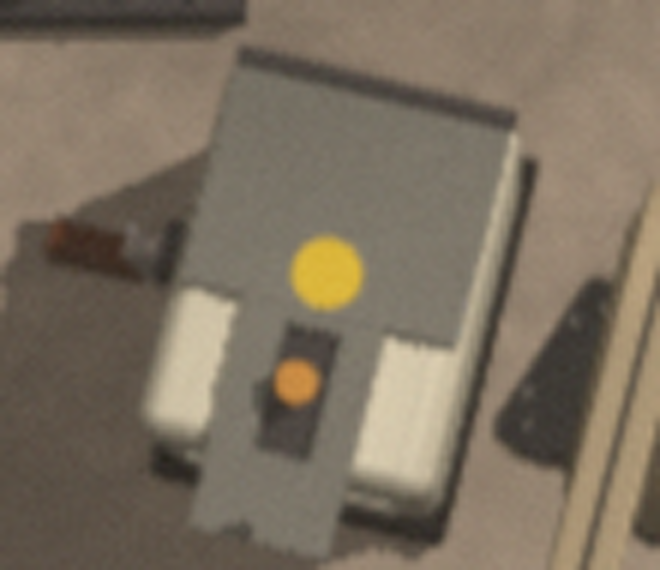

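View pics/scene1c.png

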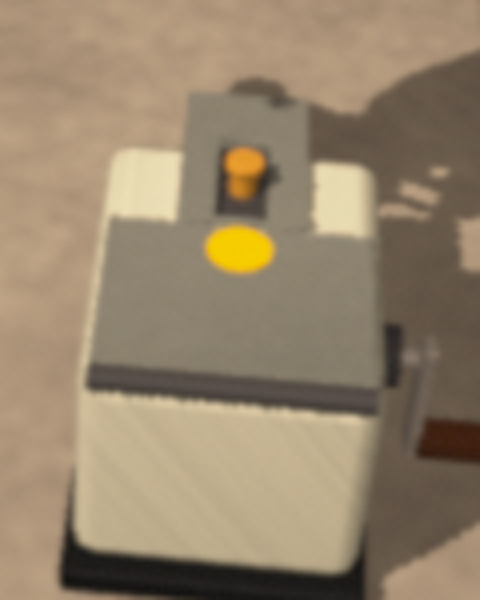

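```bash
python3 - <<'E'
from h import *
O=np.array([.6404,.0796]); 
for n,(x0,y0,x1,y1) in(("top",(268,220,282,237)),("scene",(353,234,370,246))):
    d=np.load(n+"1.npy",allow_pickle=True).item(); hsv=cv2.cvtColor(d["color"],cv2.COLOR_RGB2HSV)[y0:y1,x0:x1]
    m=(hsv[...,1]>140)&(hsv[...,2]>(120 if n=="top" else 200)); ys,xs=np.nonzero(m); c=[xs.mean()+x0,ys.mean()+y0]
    print(n,m.sum(),c,onz(d,c,.1605).round(4), depthpts(d,[c]).round(4))
t=np.load("top1.npy",allow_pickle=True).item(); s=np.load("scene1.npy",allow_pickle=True).item()
print("manual",onz(t,[(225+298/6,165+382/6)],.1605),onz(s,[(361.3,240.2)],.1605))
# lid edges in top: slot corners & tongue front corners & plate corners at z=.1465
print("slot",onz(t,[(225+x/6,165+y/6) for x,y in((288,320),(340,335),(308,460),(257,447))],.1465)[:,:2].round(4).tolist())
print("tongue",onz(t,[(225+x/6,165+y/6) for x,y in((190,518),(330,557),(235,300),(382,335))],.1465)[:,:2].round(4).tolist())
E
```

```text
top 41 [np.float64(274.0), np.float64(228.2439024390244)] [[0.5892 0.0923 0.1605]] [[0.5889 0.0921 0.1627]]
scene 41 [np.float64(360.4634146341463), np.float64(240.0731707317073)] [[0.5925 0.0911 0.1605]] [[0.5936 0.0908 0.1614]]
manual [[0.58801338 0.0905037  0.1605    ]] [[0.59311753 0.09268999 0.1605    ]]
slot [[0.6178, 0.096], [0.6108, 0.0727], [0.5545, 0.0871], [0.5606, 0.11]]
tongue [[0.529, 0.1399], [0.511, 0.0774], [0.6271, 0.1199], [0.6106, 0.0538]]
```

```bash
python3 - <<'E'
from h import *
s=np.load("scene1.npy",allow_pickle=True).item()
print(onz(s,[(217.7,255.3)],.052))
rel([.475,-.205])
E
```

```text
[[ 0.47586376 -0.20532183  0.052     ]]
t 7.28 pos [ 0.5242 -0.0886  0.4311] phi -123.22 tilt [-7.0e-04 -1.8e-03 -1.0e+00] F [-0.   0.4 -0.2] w 0.0376
 shift [ 0.1243 -0.0226  0.0002]
```

Emit:
servo_tool(steps=[[[0.026,-0.004,0],0],[[0.052,-0.008,0],0],[[0.078,-0.012,0],0],[[0.104,-0.016,0],0],[[0.128,-0.0195,0],0]])

```text
t: 7.7
tool_pos: [0.4734, -0.2038, 0.4311]
tool_rot: [0.0, -0.479, 0.878, -0.0]
wrist_force: [0.1, -0.6, -0.5]
width: 0.0452
```

Emit:
servo_tool(steps=[[[0,-0.001,0.04],0],[[0,-0.001,0.08],0],[[0,-0.001,0.12],0],[[0,-0.001,0.15],0],[[0,-0.001,0.16],0]])

```text
t: 8.12
tool_pos: [0.4727, -0.2022, 0.2654]
tool_rot: [-0.002, -0.479, 0.878, 0.003]
wrist_force: [-0.8, -1.0, -0.8]
width: 0.0451
```

```bash
python3 - <<'E'
from h import *
rel([.4745,-.205,.2])
for n in("scene","top"):
    d=cam(n); save(d,n+"2")
    x,y,w,h,k=(330,200,130,100,6) if n=="top" else (140,160,150,150,4)
    cv2.imwrite(f"pics/{n}2c.png",cv2.resize(d["color"][y:y+h,x:x+w,::-1],None,fx=k,fy=k,interpolation=cv2.INTER_CUBIC))
E
```

```text
t 8.12 pos [ 0.4727 -0.2022  0.2654] phi -122.76 tilt [-0.007   0.0041 -1.    ] F [-0.8 -1.  -0.8] w 0.0451
 shift [ 0.0014 -0.0036  0.0654]
```

View pics/scene2c.png

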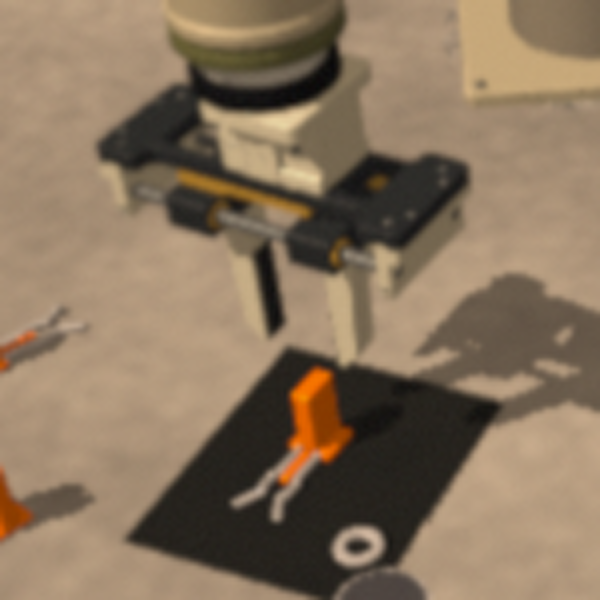

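Emit:
servo_tool(steps=[[[0,-0.001,0.02],0],[[0,-0.001,0.04],0],[[0,-0.001,0.058],0],[[0,-0.001,0.069],0],[[0,-0.001,0.069],0]])

```text
t: 8.63
tool_pos: [0.4755, -0.2039, 0.202]
tool_rot: [-0.0, -0.479, 0.878, 0.0]
wrist_force: [-0.7, 0.9, -0.9]
width: 0.0451
```

```bash
python3 - <<'E'
from h import *
d=cam("scene")
rel([.4745,-.205,.2])
x,y,w,h,k=(140,160,150,150,4)
cv2.imwrite("pics/s3c.png",cv2.resize(d["color"][y:y+h,x:x+w,::-1],None,fx=k,fy=k,interpolation=cv2.INTER_CUBIC))
E
```

```text
t 8.68 pos [ 0.4758 -0.2041  0.2031] phi -122.77 tilt [ 3.e-04 -1.e-04 -1.e+00] F [0.3 0.1 0.2] w 0.0449
 shift [0.0015 0.0007 0.0031]
```

View pics/s3c.png

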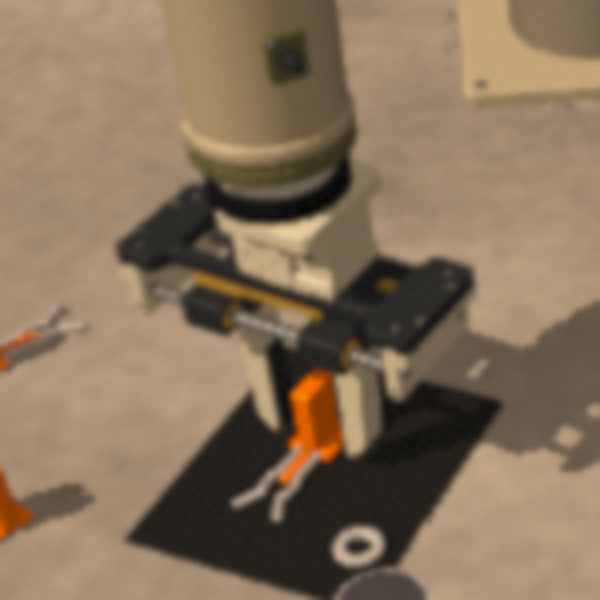

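Emit:
servo_tool(steps=[[[0.001,0,0.001],0],[[0.001,0,0.001],0],[[0.001,0,0.001],0],[[0.001,0,0.001],0],[[0.001,0,0.001],0]], hand=0, force=10)

```text
t: 9.1
tool_pos: [0.4751, -0.205, 0.202]
tool_rot: [0.0, -0.479, 0.878, -0.0]
wrist_force: [0.0, -1.7, 0.7]
width: 0.016
```

Emit:
servo_tool(steps=[[[0,0,0],0],[[0,0,0],0],[[0,0,0],0],[[0,0,0],0],[[0,0,0],0]], force=40)

```text
t: 9.52
tool_pos: [0.475, -0.205, 0.2017]
tool_rot: [0.0, -0.479, 0.878, -0.0]
wrist_force: [-1.6, -0.1, 5.6]
width: 0.0116
```

Emit:
servo_tool(steps=[[[0,0,-0.01],0],[[0,0,-0.04],0],[[0,0,-0.08],0],[[0,0,-0.12],0],[[0,0,-0.16],0]])

```text
t: 9.93
tool_pos: [0.4742, -0.2045, 0.3629]
tool_rot: [-0.0, -0.479, 0.878, 0.001]
wrist_force: [0.4, -0.7, -1.8]
width: 0.0119
```

Emit:
servo_tool(steps=[[[0,0,-0.02],-0.07],[[0,0,-0.04],-0.14],[[0,0,-0.05],-0.21],[[0,0,-0.05],-0.28],[[0,0,-0.05],-0.328]])

```text
t: 10.35
tool_pos: [0.4748, -0.2048, 0.4129]
tool_rot: [0.0, -0.617, 0.787, -0.001]
wrist_force: [-0.8, 0.5, -0.2]
width: 0.0116
```

```bash
python3 - <<'E'
from h import *
rel([.508,.1124,.37])
E
```

```text
t 10.35 pos [ 0.4748 -0.2048  0.4129] phi -103.77 tilt [ 1.9e-03 -9.0e-04 -1.0e+00] F [-0.8  0.5 -0.2] w 0.0116
 shift [-0.316   0.0434  0.0427]
```

Emit:
servo_tool(steps=[[[-0.031,0.006,0],0],[[-0.063,0.012,0],0],[[-0.095,0.018,0],0],[[-0.127,0.024,0],0],[[-0.158,0.03,0],0]])

```text
t: 10.77
tool_pos: [0.4834, -0.0428, 0.4115]
tool_rot: [0.0, -0.616, 0.788, 0.0]
wrist_force: [0.6, 0.1, -1.3]
width: 0.0116
```

Emit:
servo_tool(steps=[[[-0.031,0.004,0.01],0],[[-0.063,0.008,0.02],0],[[-0.095,0.013,0.03],0],[[-0.127,0.0134,0.04],0],[[-0.158,0.0134,0.043],0]])

```text
t: 11.18
tool_pos: [0.5082, 0.114, 0.3668]
tool_rot: [-0.001, -0.616, 0.788, 0.001]
wrist_force: [0.2, 0.3, -1.4]
width: 0.0118
```

```bash
cat > look.py <<'E'
import sys
from h import *
k=sys.argv[1]
for n in("scene","top"):
    d=cam(n); np.save(f"{n}_{k}.npy",d,allow_pickle=True)
    x,y,w,h,s=(235,190,100,75,8) if n=="top" else (310,160,110,110,5.4)
    cv2.imwrite(f"pics/{n}_{k}.png",cv2.resize(d["color"][y:y+h,x:x+w,::-1],None,fx=s,fy=s,interpolation=cv2.INTER_CUBIC))
E
python3 look.py 4; python3 -c "
from h import *
rel([.508,.1124,.37])"
```

```text
t 11.28 pos [0.5087 0.1159 0.3672] phi -103.76 tilt [-0.0021  0.0014 -1.    ] F [-0.9 -0.8 -0.8] w 0.0117
 shift [ 0.0036 -0.0001 -0.0028]
```

View pics/scene_4.png

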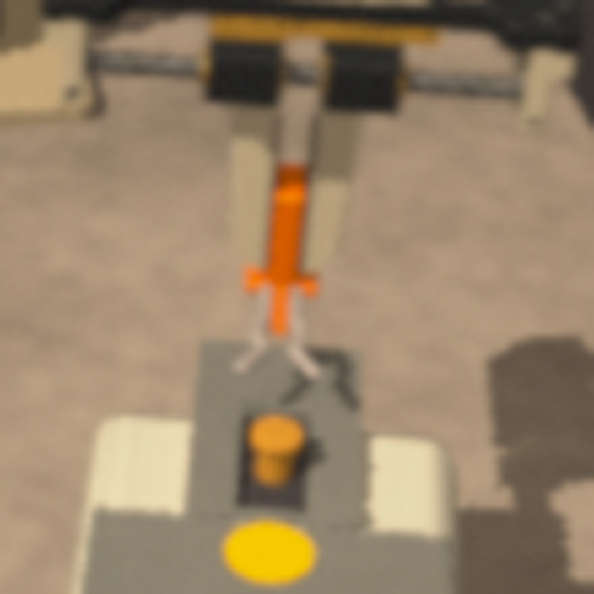

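View pics/top_4.png

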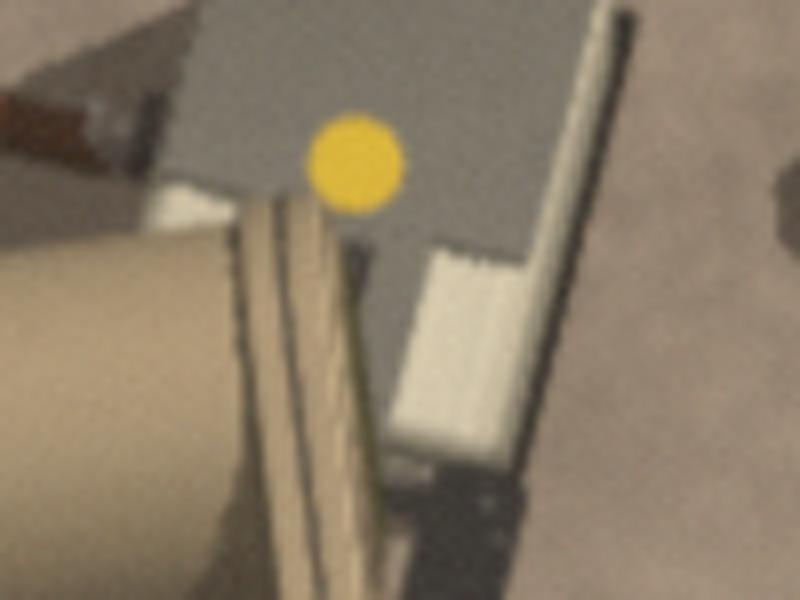

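```bash
python3 - <<'E'
from h import *
d=np.load("scene_4.npy",allow_pickle=True).item()
px=lambda x,y:(310+(x+.5)/5.4-.5,160+(y+.5)/5.4-.5)
T=onz(d,[px(240,368),px(318,375)],.1715); P=onz(d,[px(276,437)],.1605); Y=onz(d,[px(269,552)],.1465)
print(T,T.mean(0),P,Y)
a=np.radians(-14); u=np.array([np.cos(a),np.sin(a)]); v=np.array([-u[1],u[0]])
m=T.mean(0)[:2]; w=P[0,:2]-m; print("tip->pin along,lat",w@u,w@v, "yellow->pin lat", (P[0,:2]-Y[0,:2])@v,"tip vs grip", (m-[.5087,.1159])@u,(m-[.5087,.1159])@v)
E
```

```text
[[0.56545823 0.08305759 0.1715    ]
 [0.57323805 0.1110258  0.1715    ]] [0.56934814 0.09704169 0.1715    ] [[0.59395185 0.09129379 0.1605    ]] [[0.64038043 0.07950546 0.1465    ]]
tip->pin along,lat 0.025263415459075757 0.00037501196735297964 yellow->pin lat 0.0002060751258193364 tip vs grip 0.06340886630838595 -0.0036260223393430185
```

Emit:
servo_tool(steps=[[[0,0,0.005],0],[[0,0,0.01],0],[[0,0,0.015],0],[[0,0,0.02],0],[[0,0,0.02],0]])

```text
t: 11.7
tool_pos: [0.5086, 0.1112, 0.3467]
tool_rot: [-0.001, -0.615, 0.788, 0.001]
wrist_force: [-1.1, 0.0, -1.2]
width: 0.0115
```

Emit:
servo_tool(steps=[[[0,0,0],0],[[0,0,0],0],[[0,0,0],0],[[0,0,0],0],[[0,0,0],0]])

```text
t: 12.12
tool_pos: [0.5092, 0.1122, 0.3486]
tool_rot: [0.0, -0.616, 0.788, -0.0]
wrist_force: [0.9, -0.1, -1.4]
width: 0.0119
```

```bash
python3 -c "
from h import *
rel([.508,.1124,.3445])"
python3 look.py 5; python3 -c "
from h import *
rel([.508,.1124,.3445])"
```

```text
t 12.12 pos [0.5092 0.1122 0.3486] phi -103.99 tilt [ 5.e-04  1.e-04 -1.e+00] F [ 0.9 -0.1 -1.4] w 0.0119
 shift [0.0001 0.0012 0.0041]
t 12.22 pos [0.5091 0.1123 0.3484] phi -103.99 tilt [ 3.e-04  0.e+00 -1.e+00] F [-0.  -1.4 -0.7] w 0.0116
 shift [0.0002 0.0011 0.0039]
```

View pics/scene_5.png

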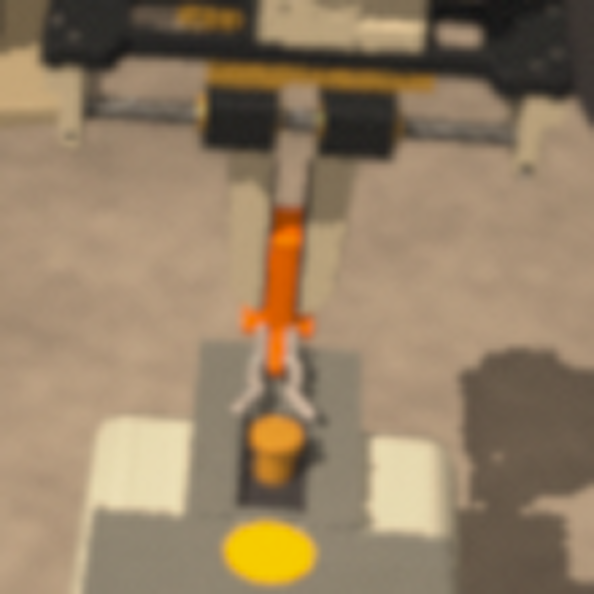

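```bash
python3 - <<'E'
from h import *
d=np.load("scene_5.npy",allow_pickle=True).item()
px=lambda x,y:(310+(x+.5)/5.4-.5,160+(y+.5)/5.4-.5)
z=.3485-.202+.004+.0025
T=onz(d,[px(235,409),px(316,417)],z); P=onz(d,[px(276,437)],.1605); N=onz(d,[px(274,372)],z)
a=np.radians(-14); u=np.array([np.cos(a),np.sin(a)]); v=np.array([-u[1],u[0]])
m=T.mean(0)[:2]; w=P[0,:2]-m; g=np.array([.5091,.1123]);print(z,T,"tip->pin",w@u,w@v,"tip vs grip",(m-g)@u,(m-g)@v,"nose",(N[0,:2]-g)@u,(N[0,:2]-g)@v)
e=T[1]-T[0]; print(np.degrees(np.arctan2(-e[0],e[1])))
c=d["color"][200:260,340:380]
E
```

```text
0.15299999999999997 [[0.56663316 0.08215834 0.153     ]
 [0.57516843 0.11146642 0.153     ]] tip->pin 0.02370139919107944 0.00022189009290547076 tip vs grip 0.06371184546171312 -7.660460854177266e-05 nose 0.038345289758821254 -0.0012607852471850554
-16.236921612812584
```

Emit:
servo_tool(steps=[[[0,0,0.001],0],[[0,0,0.002],0],[[0,0,0.003],0],[[0,0,0.0035],0],[[0,0,0.0035],0]])

```text
t: 12.63
tool_pos: [0.509, 0.1123, 0.3444]
tool_rot: [-0.0, -0.616, 0.788, 0.0]
wrist_force: [-0.9, 0.4, -0.9]
width: 0.0115
```

Emit:
servo_tool(steps=[[[0,-0.002,0],0],[[0,-0.004,0],0],[[0,-0.006,0],0],[[0,-0.008,0],0],[[0,-0.01,0],0]])

```text
t: 13.05
tool_pos: [0.5191, 0.1097, 0.3448]
tool_rot: [0.0, -0.616, 0.788, -0.0]
wrist_force: [-0.0, 0.1, -0.8]
width: 0.0117
```

Emit:
servo_tool(steps=[[[0,-0.002,0],0],[[0,-0.004,0],0],[[0,-0.006,0],0],[[0,-0.008,0],0],[[0,-0.01,0],0]])

```text
t: 13.47
tool_pos: [0.5287, 0.1074, 0.3447]
tool_rot: [-0.0, -0.616, 0.788, 0.0]
wrist_force: [-1.3, -0.4, -1.4]
width: 0.0117
```

Emit:
servo_tool(steps=[[[0,0,0],0],[[0,0,0],0],[[0,0,0],0],[[0,0,0],0],[[0,0,0],0]])

```text
t: 13.88
tool_pos: [0.5284, 0.1074, 0.3447]
tool_rot: [-0.0, -0.616, 0.788, 0.0]
wrist_force: [-0.6, 0.4, -2.4]
width: 0.0114
```

```bash
python3 look.py 6; python3 -c "
from h import *
rel([.508,.1124,.3445])"
```

```text
t 13.98 pos [0.5285 0.1074 0.3448] phi -103.99 tilt [ 1.e-04  0.e+00 -1.e+00] F [-0.3 -0.3 -0.8] w 0.0122
 shift [0.0001 0.0211 0.0003]
```

View pics/scene_6.png

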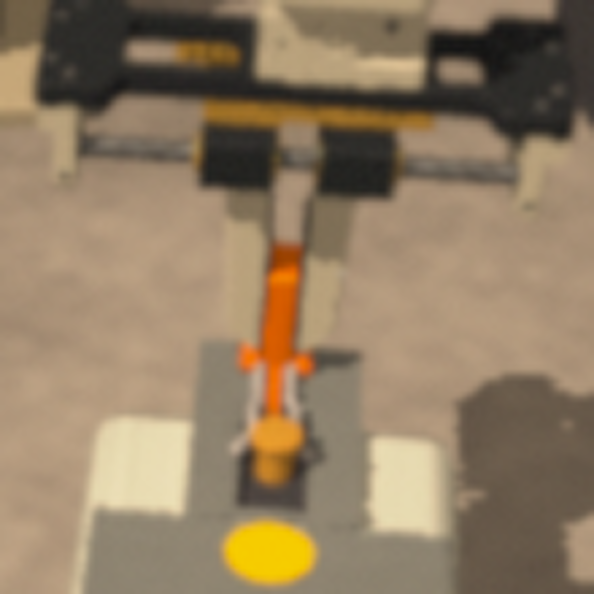

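Emit:
servo_tool(steps=[[[0,-0.0015,0],0],[[0,-0.003,0],0],[[0,-0.0045,0],0],[[0,-0.006,0],0],[[0,-0.006,0],0]])

```text
t: 14.4
tool_pos: [0.5345, 0.1062, 0.3447]
tool_rot: [0.0, -0.616, 0.788, 0.0]
wrist_force: [-0.5, 3.3, -1.2]
width: 0.0112
```

Emit:
servo_tool(steps=[[[0,-0.0005,0],0],[[0,-0.001,0],0],[[0,-0.0015,0],0],[[0,-0.002,0],0],[[0,-0.002,0],0]])

```text
t: 14.82
tool_pos: [0.5359, 0.1058, 0.3443]
tool_rot: [-0.0, -0.616, 0.788, 0.001]
wrist_force: [-3.0, 3.6, -1.2]
width: 0.0115
```

Emit:
servo_tool(steps=[[[0,-0.0005,0],0],[[0,-0.001,0],0],[[0,-0.0015,0],0],[[0,-0.002,0],0],[[0,-0.002,0],0]])

```text
t: 15.23
tool_pos: [0.5375, 0.1055, 0.3442]
tool_rot: [-0.001, -0.616, 0.788, 0.001]
wrist_force: [-5.6, 4.8, 1.2]
width: 0.0115
```

Emit:
servo_tool(steps=[[[-0.0005,0,0],0],[[-0.001,0,0],0],[[-0.001,0,0],0],[[-0.001,0,0],0],[[-0.001,0,0],0]])

```text
t: 15.65
tool_pos: [0.5377, 0.1061, 0.3443]
tool_rot: [-0.001, -0.616, 0.788, 0.001]
wrist_force: [-6.4, 3.4, 0.8]
width: 0.0119
```

```bash
cat > st.py <<'E'
from h import *
s=r.state(); a=np.radians(-14); u=np.array([np.cos(a),np.sin(a)]); v=np.array([-u[1],u[0]])
F=s["wrist_force"]; p=s["tool_pos"][:2]; print(round(s["t"],2),"push %.1f lat(+left) %.1f z %.1f"%(-F[:2]@u,F[:2]@v,F[2]),"grip->pin(top-scene avg .5925,.0915) %.4f lat %.4f"%((np.array([.5925,.0915])-p)@u,(np.array([.5925,.0915])-p)@v),"w",round(s["width"],4),"z",s["tool_pos"][2].round(4),"M",s["ft_torque"].round(2))
E
python3 st.py
```

```text
15.65 push 7.0 lat(+left) 1.7 z 0.8 grip->pin(top-scene avg .5925,.0915) 0.0567 lat -0.0009 w 0.0119 z 0.3443 M [0.56 1.24 0.07]
```

Emit:
servo_tool(steps=[[[-0.0005,0,0],0],[[-0.0008,0,0],0],[[-0.0008,0,0],0],[[-0.0008,0,0],0],[[-0.0008,0,0],0]])

```text
t: 16.07
tool_pos: [0.5379, 0.1067, 0.3442]
tool_rot: [-0.001, -0.616, 0.788, 0.001]
wrist_force: [-6.7, 1.8, 1.6]
width: 0.0114
```

Emit:
servo_tool(steps=[[[0,-0.0003,0],0],[[0,-0.0006,0],0],[[0,-0.001,0],0],[[0,-0.001,0],0],[[0,-0.001,0],0]])

```text
t: 16.48
tool_pos: [0.5387, 0.1065, 0.3443]
tool_rot: [-0.002, -0.616, 0.788, 0.001]
wrist_force: [-7.8, 2.0, 2.6]
width: 0.0121
```

```bash
python3 st.py; python3 look.py 7
```

```text
16.48 push 8.1 lat(+left) 0.1 z 2.6 grip->pin(top-scene avg .5925,.0915) 0.0559 lat -0.0015 w 0.0121 z 0.3443 M [ 0.37  1.71 -0.03]
```

View pics/scene_7.png

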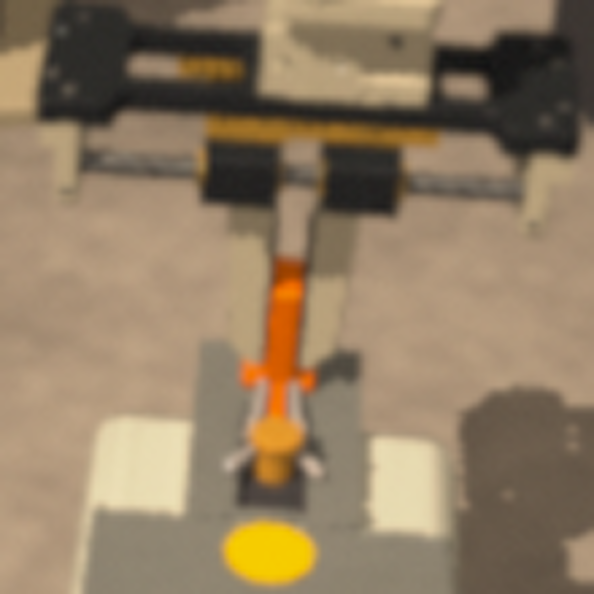

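Emit:
servo_tool(steps=[[[0,-0.0001,-0.0003],0],[[0,-0.0002,-0.0004],0],[[0,-0.0004,-0.0004],0],[[0,-0.0006,-0.0004],0],[[0,-0.0006,-0.0004],0]])

```text
t: 17.0
tool_pos: [0.5392, 0.1063, 0.3443]
tool_rot: [-0.002, -0.616, 0.788, 0.001]
wrist_force: [-7.2, 2.0, 0.3]
width: 0.0116
```

```bash
python3 st.py
```

```text
17.0 push 7.5 lat(+left) 0.2 z 0.3 grip->pin(top-scene avg .5925,.0915) 0.0553 lat -0.0015 w 0.0116 z 0.3443 M [ 0.33  1.35 -0.01]
```

Emit:
servo_tool(steps=[[[0,-0.0002,-0.0001],0],[[0,-0.0004,-0.0001],0],[[0,-0.0006,-0.0001],0],[[0,-0.0008,-0.0001],0],[[0,-0.0008,-0.0001],0]])

```text
t: 17.42
tool_pos: [0.5402, 0.106, 0.3443]
tool_rot: [-0.002, -0.616, 0.788, 0.001]
wrist_force: [-4.0, 2.1, -2.9]
width: 0.012
```

```bash
python3 st.py
```

```text
17.42 push 4.4 lat(+left) 1.0 z -2.9 grip->pin(top-scene avg .5925,.0915) 0.0543 lat -0.0014 w 0.012 z 0.3443 M [0.37 0.97 0.01]
```

Emit:
servo_tool(steps=[[[0,-0.0003,0.0003],0],[[0,-0.0006,0.0003],0],[[0,-0.0009,0.0003],0],[[0,-0.0012,0.0003],0],[[0,-0.0012,0.0003],0]])

```text
t: 17.83
tool_pos: [0.5416, 0.1057, 0.3443]
tool_rot: [-0.001, -0.616, 0.788, 0.0]
wrist_force: [-4.6, 0.6, -0.7]
width: 0.012
```

```bash
python3 st.py
```

```text
17.83 push 4.6 lat(+left) -0.6 z -0.7 grip->pin(top-scene avg .5925,.0915) 0.0528 lat -0.0015 w 0.012 z 0.3443 M [0.25 0.88 0.  ]
```

Emit:
servo_tool(steps=[[[0,-0.0003,0],0],[[0,-0.0006,0],0],[[0,-0.0009,0],0],[[0,-0.0012,0],0],[[0,-0.0015,0],0]])

```text
t: 18.25
tool_pos: [0.5442, 0.1051, 0.3455]
tool_rot: [0.001, -0.616, 0.788, -0.001]
wrist_force: [1.1, -2.1, -0.9]
width: 0.0118
```

```bash
python3 st.py
```

```text
18.25 push -1.6 lat(+left) -1.7 z -0.9 grip->pin(top-scene avg .5925,.0915) 0.0501 lat -0.0016 w 0.0118 z 0.3455 M [-0.39 -0.34 -0.08]
```

Emit:
servo_tool(steps=[[[0,-0.0005,0.0003],0],[[0,-0.001,0.0005],0],[[0,-0.0015,0.0005],0],[[0,-0.002,0.0005],0],[[0,-0.002,0.0005],0]])

```text
t: 18.67
tool_pos: [0.5458, 0.1049, 0.3447]
tool_rot: [0.0, -0.616, 0.788, -0.0]
wrist_force: [3.5, -2.5, -0.7]
width: 0.0116
```

```bash
python3 st.py
```

```text
18.67 push -4.0 lat(+left) -1.6 z -0.7 grip->pin(top-scene avg .5925,.0915) 0.0485 lat -0.0017 w 0.0116 z 0.3447 M [-0.52 -0.67 -0.14]
```

Emit:
servo_tool(steps=[[[0.0002,-0.0004,0],0],[[0.0004,-0.0008,0],0],[[0.0005,-0.0012,0],0],[[0.0005,-0.0015,0],0],[[0.0005,-0.0015,0],0]])

```text
t: 19.08
tool_pos: [0.5468, 0.1043, 0.3442]
tool_rot: [-0.0, -0.616, 0.788, 0.0]
wrist_force: [2.5, -0.8, -1.3]
width: 0.012
```

```bash
python3 st.py
```

```text
19.08 push -2.7 lat(+left) -0.2 z -1.3 grip->pin(top-scene avg .5925,.0915) 0.0474 lat -0.0013 w 0.012 z 0.3442 M [-0.18 -0.37 -0.05]
```

Emit:
servo_tool(steps=[[[0,-0.0003,0],0],[[0,-0.0006,0],0],[[0,-0.0008,0],0],[[0,-0.001,0],0],[[0,-0.001,0],0]])

```text
t: 19.5
tool_pos: [0.5475, 0.1041, 0.3442]
tool_rot: [-0.0, -0.616, 0.788, 0.001]
wrist_force: [-2.6, 0.3, 0.7]
width: 0.0116
```

```bash
python3 st.py
```

```text
19.5 push 2.6 lat(+left) -0.3 z 0.7 grip->pin(top-scene avg .5925,.0915) 0.0467 lat -0.0013 w 0.0116 z 0.3442 M [ 0.07  0.49 -0.06]
```

Emit:
servo_tool(steps=[[[0,-0.0002,0],0],[[0,-0.0004,0],0],[[0,-0.0005,0],0],[[0,-0.0005,0],0],[[0,-0.0005,0],0]])

```text
t: 19.92
tool_pos: [0.5478, 0.1041, 0.3443]
tool_rot: [-0.001, -0.616, 0.788, 0.001]
wrist_force: [-6.6, 1.7, 2.8]
width: 0.0116
```

```bash
python3 st.py; python3 look.py 8
```

```text
19.92 push 6.8 lat(+left) 0.1 z 2.8 grip->pin(top-scene avg .5925,.0915) 0.0464 lat -0.0014 w 0.0116 z 0.3443 M [0.18 1.15 0.  ]
```

View pics/scene_8.png

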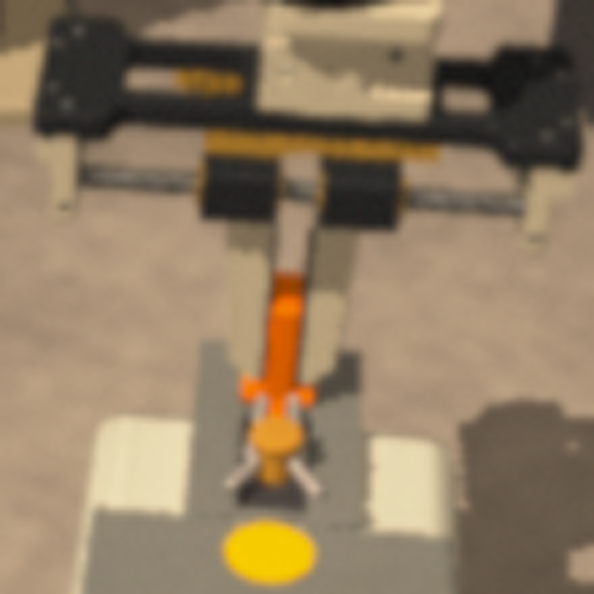

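Emit:
servo_tool(steps=[[[0,0.0004,-0.0002],0],[[0,0.0008,-0.0002],0],[[0,0.0008,-0.0002],0],[[0,0.0008,-0.0002],0],[[0,0.0008,-0.0002],0]])

```text
t: 20.43
tool_pos: [0.5474, 0.104, 0.3443]
tool_rot: [-0.0, -0.616, 0.788, 0.0]
wrist_force: [-2.2, 1.6, -2.1]
width: 0.0118
```

```bash
python3 st.py
```

```text
20.43 push 2.5 lat(+left) 1.0 z -2.1 grip->pin(top-scene avg .5925,.0915) 0.0468 lat -0.0013 w 0.0118 z 0.3443 M [ 0.28  0.48 -0.04]
```

Emit:
servo_tool(steps=[[[0,0,0],0],[[0,0,0],0],[[0,0,0],0],[[0,0,0],0],[[0,0,0],0]], hand=0.045)

```text
t: 20.85
tool_pos: [0.5477, 0.104, 0.345]
tool_rot: [0.0, -0.616, 0.788, -0.0]
wrist_force: [-0.9, -0.2, 0.4]
width: 0.0407
```

Emit:
servo_tool(steps=[[[0,0,-0.01],0],[[0,0,-0.03],0],[[0,0,-0.06],0],[[0,0,-0.09],0],[[0,0,-0.12],0]])

```text
t: 21.27
tool_pos: [0.5473, 0.104, 0.4667]
tool_rot: [0.0, -0.616, 0.788, -0.0]
wrist_force: [0.3, 0.4, 1.0]
width: 0.0453
```

Emit:
servo_tool(steps=[[[0.03,0.01,0],0],[[0.07,0.02,0],0],[[0.11,0.03,0],0],[[0.15,0.03,0],0],[[0.18,0.03,0],0]])

```text
t: 21.68
tool_pos: [0.4736, -0.0653, 0.466]
tool_rot: [0.0, -0.616, 0.788, -0.001]
wrist_force: [0.4, -0.3, 0.6]
width: 0.0447
```

Emit:
servo_tool(steps=[[[0.03,0,0],0],[[0.06,0,0],0],[[0.08,0,0],0],[[0.08,0,0],0],[[0.08,0,0],0]])

```text
t: 22.1
tool_pos: [0.4553, -0.1418, 0.4655]
tool_rot: [0.0, -0.615, 0.789, -0.0]
wrist_force: [0.0, -0.3, -0.8]
width: 0.0452
```

```bash
python3 look.py 9; python3 -c "
from h import *
import numpy as np
for n in('scene','top'): save(np.load(n+'_9.npy',allow_pickle=True).item(),n+'9full')
print(r.state()['tool_pos'])"
```

```text
[ 0.4556927  -0.14051125  0.46514935]
```

View pics/scene_9.png

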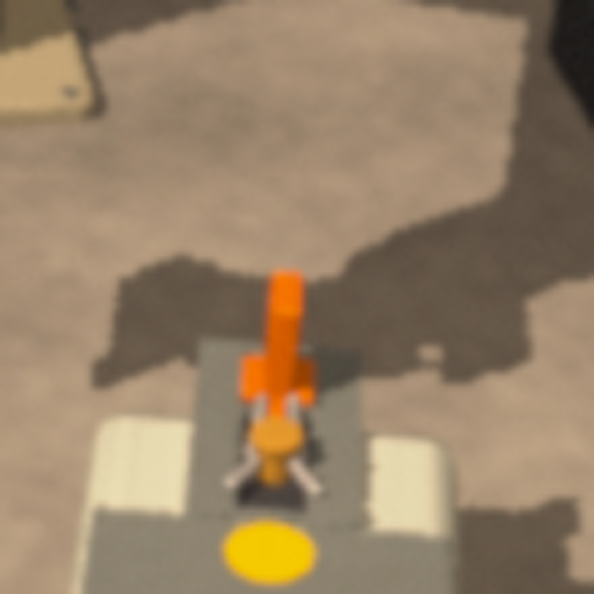

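View pics/top_9.png

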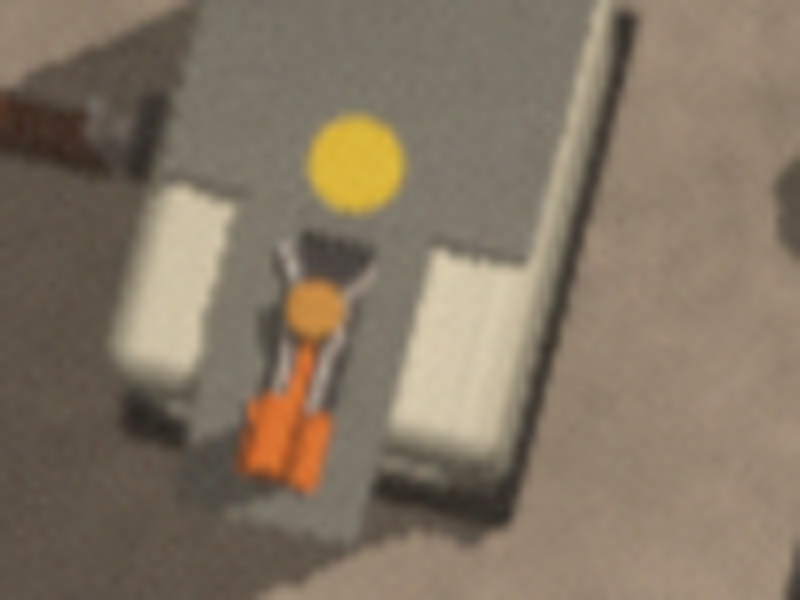

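View pics/top9full.png

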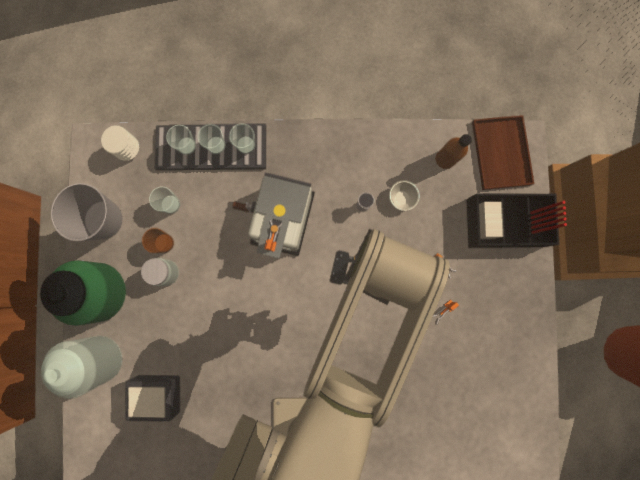

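```bash
python3 - <<'E'
from h import *
for n,pts,pin,yl in(("top",[(287,247),(370,270)],(315,309),(357,163)),("scene",[(235,484),(318,488)],(276,437),(269,552))):
    d=np.load(n+"_9.npy",allow_pickle=True).item()
    x0,y0,k=(235,190,8) if n=="top" else(310,160,5.4)
    px=lambda p:(x0+(p[0]+.5)/k-.5,y0+(p[1]+.5)/k-.5)
    T=onz(d,[px(p) for p in pts],.149).mean(0); P=onz(d,[px(pin)],.1605)[0]; Y=depthpts(d,[np.round(px(yl)).astype(int)])
    print(n,"pin->tips mm",np.linalg.norm((T-P)[:2])*1e3,"spot",Y.round(4))
r.job_done()
E
```

```text
top pin->tips mm 18.82660737204102 spot [[0.6396 0.0795 0.1513]]
scene pin->tips mm 14.240100322652134 spot [[0.6406 0.0787 0.1464]]
the job is handed in; nothing more can be done
```

The crusher is ready: the lid is shut and the clip with the orange grip is snapped around the brass pin. I handed the job in after about 22 s.

- **Lid:** I pressed it down at the yellow spot to its hard stop. The press peaked at about 12 N vertically (about 13.6 N in all), and the pin stood up through the slot.
- **Clip:** I took the clip on the mat, the leftmost of the three. The push rose to about 8 N, turned into a pull of about 4 N, then rose again to 6.8 N against the nose. Every reading of the push was under 1 kg. I then eased off, opened the fingers and moved the arm clear.
- **Final pictures:** The lid is shut and the clip lies flat on the tongue with the pin in its pocket. None of the other things that show have moved. The arm hid the mat, the washer and one spare clip in the last top view, so I did not check those three.
- **Checks that disagreed:**
  - **Pin to prong tips:** This should be about 18.5 mm when seated. The top view gave 18.8 mm and the scene view 14.2 mm. I trust the top view, because the scene camera sees this at a slant, its tip pixels were picked by hand and its pin positions ran about 3 mm off. The force pattern fits a seated clip too.
  - **Spot height:** The scene view gave 146.4 mm against the expected 146.5 mm. The top view gave 151.3 mm, though it read 148.3 mm just after the lid was shut; I put this down to depth noise, because the spot had not moved in either view.

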